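Present the steel meat mallet above the food box

TASK

We are filming the kitchenware on the packing desk. Draw the steel meat mallet (not the wooden one) out of its leaning stand, turn it until its handle is level and lined up with the long direction of the pale green food box, and hold it centred over the box, about 10 cm above the lid, finishing still with the mallet held there in the gripper and keeping still. Do not touch the box with the mallet, and do not disturb the box, the wooden mallet, the mug or the tape roll.

Things in the scene. Friction and masses are not known exactly. Their poses are not given: they have to be found in the camera images.
- mallet: Bright steel meat mallet, 0.3-0.6 kg, handle down in its sleeve (1 mm play), leaning with it. Origin: centre of the block head, 70 (x) x 38 (y) x 44 (z) mm. z: along the handle, from butt to head; y: across the flat sides (level at start, good grasp; 40 N or more holds firmly). Square handle 22 mm thick, to z = -187 mm; 60 mm of it bare between sleeve and head. Mass centre near z = -35 mm.
- mallet_mid (a point): Point on the steel mallet's handle axis halfway along its whole length (85 mm from the head's centre towards the butt); this is the point that counts as the mallet's centre.
- mallet_butt (a point): Centre of the butt, the free lower end of the steel mallet's handle, 187 mm from the head's centre. It rests on the floor of the sleeve at the start; it must be drawn out about 105 mm along the sleeve to be free.
- stand: White stand, fixed. Origin on the desk under the base plate (150 x 90 x 12 mm, x -85 to 65). Square sleeve, 34 mm outside, 24 mm bore, leaning 35 deg from vertical in the stand's x-z plane, mouth towards -x (the robot): bore floor at (45, 0, 30), mouth at (-15, 0, 116) mm. Holds the steel mallet, head centre at about (-64, 0, 183) mm.
- wood_mallet: Brown wooden mallet, same shape, size and axes as the steel one, in the other stand; leave it there. Origin: centre of its head, about 183 mm above the desk; the head's top reaches about 230 mm.
- wood_stand: White stand, fixed. Origin on the desk under the base plate (150 x 90 x 12 mm, x -85 to 65). Square sleeve, 34 mm outside, 24 mm bore, leaning 35 deg from vertical in the stand's x-z plane, mouth towards -x (the robot): bore floor at (45, 0, 30), mouth at (-15, 0, 116) mm. Holds the wooden mallet. Either stand may be the left one; both stand left of the box.
- food_box: Closed pale green food box with rounded ends, 240 (x) x 100 (y) x 90 (z) mm, 0.6 kg, loose on the desk. Origin: centre of its underside; x is its long direction (pointing roughly away from the robot), the lid's top is 90 mm above the origin.
- mug: White mug, 80 mm across, 85 mm high, loose, standing on the near side. Origin: centre of its underside; handle at its +y.
- tape: Roll of amber packing tape lying flat, 90 mm across, 45 mm high, loose. Origin: centre of its underside.

How it is judged:
By the outcome, as a careful person would: the job done as asked, in the order asked, and still so for the second after the job is handed in, while the arm keeps its last pose, push and grip.
It also fails if it takes over 51 s, if anything falls off the work surface, if the arm or the gripper's body presses on something with over 40 N, if the wrist force passes 120 N, or if a joint passes its speed limit or range.

ROBOT

A 6-joint arm with a two-finger parallel gripper is mounted at the origin on the work surface. World frame = base frame: x ahead of the robot, y to its left, z up, the work surface at z = 0. Lengths are in mm, angles in rad, forces in N, time in s.
With the tool pointing down it reaches from about 350 to 775 mm from the base axis. Payload 7.3 kg.
Tool frame: the origin (TCP) lies at the very end of the fingers, on their centre line; the grasp point (between the pads) lies 19 mm behind it; z points along the fingers, y is the line along which they close (so a half turn about z gives the same grasp; the last joint's range is limited). The gripper opens to 92 mm and grips with 3 to 60 N. Pads are 19 mm wide; open, the fingers measure 130 mm over their backs; the gripper's body (75 mm by 190 mm) begins 47 mm behind the grasp point.
Start: joints at [1, 0.342, 1.524, -0, 1.275, -0.146], TCP at [216.361, 478.365, 226.741] pointing down, gripper open.
Joint ranges: [-2.53, 2.53], [-0.77, 2.02], [0.04, 2.7], [-1, 4.14], [0.28, 2.66], [-3.11, 3.11]. Speed limits (rad/s): [2.57, 2.57, 3.14, 3.14, 3.14, 3.14].

INTERFACE

Orientations are given as a unit quaternion [x, y, z, w].
In Python, from station import sense, snapshot, close_job gives the robot as it stands.
- The arm moves only by the tool apply_moves, never from a script. Its argument "commands" is one flat list of numbers, 7 for each row, row after row: the opening, from 0 (shut) to 1 (fully open), then the shift along the tool's x, y, z in mm, then the turn, a rotation vector about the tool's x, y, z in degrees. In form: [claw, x, y, z, rx, ry, rz, claw, x, y, z, rx, ry, rz, ...]. A call has 1 to 20 rows; each row is the pose to reach, as a shift and turn from the pose commanded when the call began, along the tool's axes at that moment; what a row does not reach only later rows make up. A row lasts 1/12 s, in which the tool goes at most 41.7 mm and 7.16 degrees, less where a joint would pass 70% of its speed; a pose out of reach is approached as far as the arm can. A call with a gripper value outside its range is refused whole. The fingers move at their own pace and stop on an object; "grip_force" is the grip in N (left out, the last holds). Time passes only in rows, so rows that repeat a pose let the fingers close. It gives the time, the measured TCP pose, the force, the opening and the grip force at its end, in the units of the state.
- sense(): the state, without advancing time (a new reading comes with each control period).
- snapshot(name): name is "scene" or "side" or "wrist"; returns a dict with "color" (384x512x3 uint8, red, green, blue), "camera_matrix" (3x3 intrinsics, pixels), "R" (3x3) and "t" (3): a world point X has camera coordinates R X + t. Camera axes: x right, y down, z forward; pixel columns grow to the right and rows downward; lengths in mm; the calibration is good to about 2 mm. A picture is of the moment at which its call begins. There is no depth.
- close_job(): hands the job in; it is judged then, once.
The state is a dict: "time_s": time; "joint_pos": joint angles; "joint_velocities": joint speeds; "joint_efforts": joint torques, N m; "tcp_pos": TCP position; "tool_rot": TCP orientation; "contact_force": force on the tool from outside, world axes, zero at the start; "moment": the same for the moment, N m; "width": finger opening in mm; "finger_force": force on a finger pad.
Only numpy, scipy, OpenCV 4.12 (cv2) and the standard library are available. Lean on these libraries where they do the work, as an engineer would, in place of code of your own. Each camera call takes 0.05 s, during which the arm holds its last target. There are 200 camera calls.

## Working session

There is one attempt and no reset: what is moved stays moved. The work goes in short steps, Python scripts to look and compute and a tool call to move; the robot and the scene stay as the last step left them, time stands still between calls to the robot, and variables do not carry over. Pictures are saved under pics/ and viewed, at most 10 in all, crops included, and the job is handed in when it is done.

Besides the shell and the picture viewer there is one more tool, called after "Emit:" as name(argument=value, ...) on one line, values as JSON. apply_moves: Moves the arm, as the interface text tells. Its arguments: {"type":"object","properties":{"commands":{"type":"array","items":{"type":"number"}},"grip_force":{"type":"number"}},"required":["commands"]}

```bash
mkdir -p pics; ls; python3 - <<'E'
from station import *
import cv2,numpy as np
s=sense();print(s['time_s'],s['tcp_pos'],s['tool_rot'],s['width'])
ims=[]
for n in['scene','side']:
    d=snapshot(n);cv2.imwrite(f'pics/{n}0.png',d['color'][:,:,::-1]);np.savez(f'{n}0.npz',**d)
    print(n,d['camera_matrix'].tolist(),(-d['R'].T@d['t']).round(1),d['R'][2].round(3))
E
```

```text
pics
0.0 [216.13490339 477.98271218 226.05798762] [ 2.10802249e-01  9.77528423e-01 -7.26792040e-04 -2.56042014e-04] 91.41672049889335
scene [[384.34147609064263, 0.0, 259.6540619570206], [0.0, 384.34147609064263, 186.93742817305406], [0.0, 0.0, 1.0]] [1149.2 -311.   891.5] [-0.57   0.308 -0.762]
side [[372.2176640872136, 0.0, 259.3530481520355], [0.0, 372.2176640872136, 192.18015812919288], [0.0, 0.0, 1.0]] [  90.8 -511.7  552.9] [ 0.586  0.624 -0.517]
```

View pics/scene0.png

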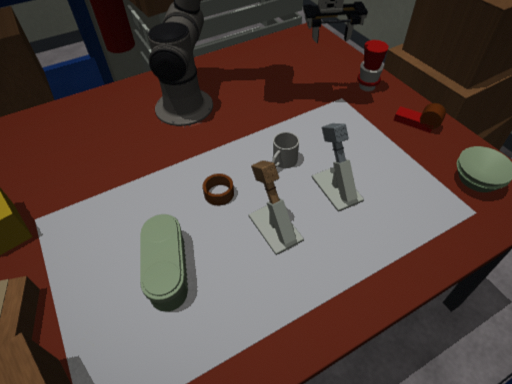

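View pics/side0.png

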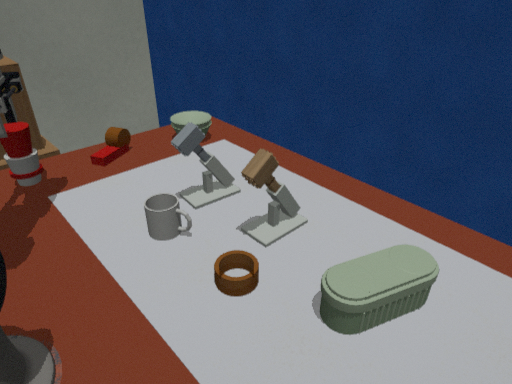

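Scene view: the steel mallet's head is at about (335,134) with its stand plate around (337,187), the wooden one is at (266,172), the box at (163,260), the mug at (286,150) and the tape at (218,188). Side view: steel head (188,140), wooden head (262,168), box (380,285). Next I'll enlarge the steel mallet and the box.

```bash
python3 - <<'E'
import cv2,numpy as np
a=cv2.imread('pics/scene0.png');b=cv2.imread('pics/side0.png')
f=lambda i,x,y:cv2.resize(i[y:y+100,x:x+100],(400,400),interpolation=cv2.INTER_CUBIC)
cv2.imwrite('pics/c1.png',np.hstack([f(a,290,115),f(b,160,115)]))
g=lambda i,x,y:cv2.resize(i[y:y+130,x:x+130],(390,390),interpolation=cv2.INTER_CUBIC)
cv2.imwrite('pics/c2.png',np.hstack([g(a,100,195),g(b,310,230)]))
E
```

```text
(no output)
```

View pics/c1.png

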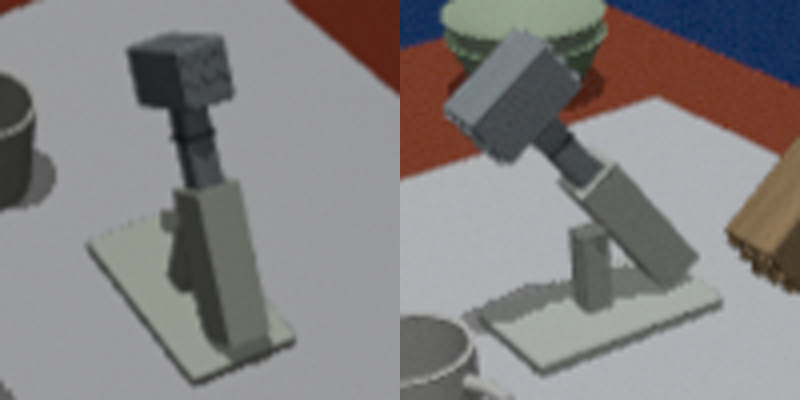

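View pics/c2.png

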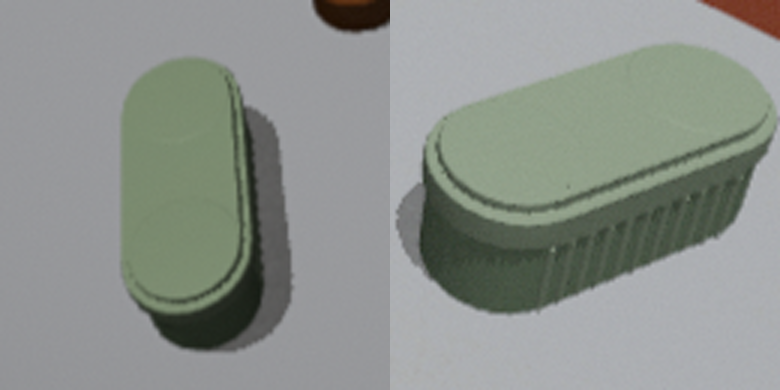

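The crops show the plate corners at (88,243), (195,377) and (295,338) in the scene crop, and (475,310), (545,370) and (720,300) in the side crop. The head's edges are sharp, and the lid stands out as light green with a dark groove inside its rim.

```bash
cat > h.py <<'E'
import cv2,numpy as np
C={n:dict(np.load(f'{n}0.npz')) for n in('scene','side')}
def ray(n,p):
    d=C[n];R=d['R'];o=-R.T@d['t'];v=R.T@np.linalg.solve(d['camera_matrix'],[p[0],p[1],1]);return o,v/np.linalg.norm(v)
def onz(n,p,z):
    o,v=ray(n,p);return o+v*(z-o[2])/v[2]
def cross(p,q):
    (a,u),(b,v)=ray('scene',p),ray('side',q)
    s=np.linalg.lstsq(np.c_[u,-v],b-a,rcond=None)[0];P,Q=a+s[0]*u,b+s[1]*v
    return (P+Q)/2,np.linalg.norm(P-Q)
def proj(n,X):
    d=C[n];c=d['camera_matrix']@(d['R']@X+d['t']);return c[:2]/c[2]
E
python3 - <<'E'
from h import *
for n,o,pts in(('scene',(290,115),[(88,243),(195,377),(295,338)]),('side',(160,115),[(75,310),(145,370),(320,300)])):
    P=np.array([onz(n,((x+.5)/4-.5+o[0],(y+.5)/4-.5+o[1]),12) for x,y in pts])
    d=np.diff(P,axis=0);L=np.linalg.norm(d,axis=1);print(n,P.round(1).tolist(),L.round(1),np.degrees(np.arctan2(d[:,1],d[:,0])).round(1))
for n in C:
    im=C[n]['color'];hsv=cv2.cvtColor(im,cv2.COLOR_RGB2HSV)
    m=cv2.inRange(hsv,(35,35,95),(80,160,255))
    k,l,st,c=cv2.connectedComponentsWithStats(m)
    x0,x1=(100,200) if n=='scene' else (310,445)
    i=max((i for i in range(1,k) if x0<c[i][0]<x1 and c[i][1]>180),key=lambda i:st[i,4]);m=(l==i).astype(np.uint8)
    m=cv2.morphologyEx(m,cv2.MORPH_CLOSE,np.ones((5,5)))
    ct=max(cv2.findContours(m,0,1)[0],key=len)[:,0]
    P=np.array([onz(n,p,88)[:2] for p in ct],np.float32)
    print(n,st[i],cv2.minAreaRect(P))
    out=C[n]['color'][:,:,::-1].copy();cv2.drawContours(out,[ct],-1,(0,0,255));cv2.imwrite(f'pics/lid_{n}.png',out[180:340])
E
python3 -c "
import cv2,numpy as np
a=cv2.imread('pics/lid_scene.png')[:,100:250];b=cv2.imread('pics/lid_side.png')[:,300:450]
cv2.imwrite('pics/lid.png',cv2.resize(np.hstack([a,b]),None,fx=2.5,fy=2.5))"
```

```text
scene [[532.5, 205.3, 12.0], [677.3, 197.2, 12.0], [685.7, 281.0, 12.0]] [145.   84.3] [-3.2 84.3]
side [[534.3, 290.8, 12.0], [527.5, 195.3, 12.0], [671.5, 188.2, 12.0]] [ 95.7 144.1] [-94.1  -2.8]
scene [ 141  215   43   85 3064] ((608.5755615234375, -293.1162109375), (96.47408294677734, 234.3190460205078), 71.6206283569336)
side [ 322  245  116   65 2294] ((592.2416381835938, -301.73748779296875), (102.93807983398438, 233.20761108398438), 71.56704711914062)
```

View pics/lid.png

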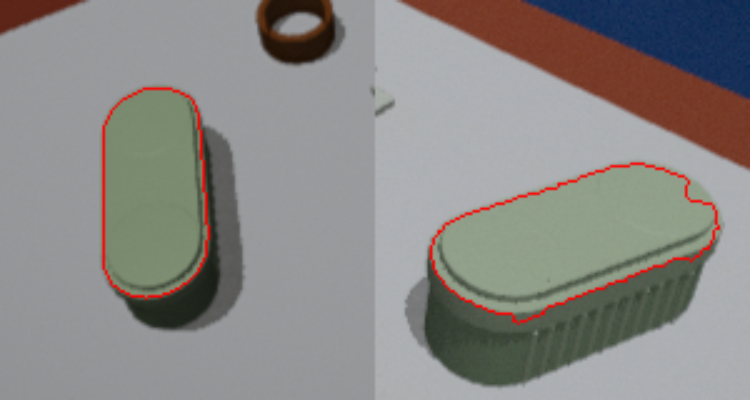

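```bash
python3 - <<'E'
from h import *
S={'scene':((100,195),[(123,105),(122,255),(150,65),(180,58),(205,64),(227,90),(238,130),(243,220),(130,278),(150,294),(180,300),(215,288),(235,262)]),
'side':((310,230),[(49,150),(55,170),(80,193),(110,205),(150,208),(250,180),(350,138),(370,125),(378,108),(80,115),(200,70),(260,48),(290,43),(330,50),(362,72)])}
for n,(o,p) in S.items():
    P=np.array([onz(n,((x+.5)/3-.5+o[0],(y+.5)/3-.5+o[1]),90)[:2] for x,y in p],np.float32);print(n,cv2.minAreaRect(P))
# head corners, shared by both views: approx; left crop / right crop
q=lambda x,y,o:((x+.5)/4-.5+o[0],(y+.5)/4-.5+o[1])
a=np.radians(-3);c,s=np.cos(a),np.sin(a);X=np.array([c,s]);Y=np.array([-s,c])
# plate centre from corners: scene (-85,-45),(65,-45),(65,45); side (-85,45),(-85,-45),(65,-45)
k=[(-85,-45),(65,-45),(65,45)],[(-85,45),(-85,-45),(65,-45)]
for n,o,pts,kk in(('scene',(290,115),[(88,243),(195,377),(295,338)],k[0]),('side',(160,115),[(75,310),(145,370),(320,300)],k[1])):
    for (x,y),(u,v) in zip(pts,kk): print(n,(onz(n,q(x,y,o),12)[:2]-u*X-v*Y).round(1))
# predicted head corners, origin guess
def head(O):
    H=np.r_[O+(-64)*X,183];zx=np.r_[-np.sin(np.radians(35))*X,np.cos(np.radians(35))];xx=np.r_[np.cos(np.radians(35))*X,np.sin(np.radians(35))]
    return H,xx,np.r_[Y,0],zx
H,x,y,z=head(np.array([612,239.]));print('head',H.round(1))
for n,o in(('scene',(290,115)),('side',(160,115))):
    for sx in(1,-1):
        for sy in(1,-1):
            for sz in(1,-1):
                p=proj(n,H+35*sx*x+19*sy*y+22*sz*z);print(n,sx,sy,sz,((p-o+.5)*4-.5).round(0)+([400,0] if n=='side' else [0,0]))
E
```

```text
scene ((603.5841064453125, -293.7005615234375), (93.57295227050781, 225.6560516357422), 71.34471130371094)
side ((598.6633911132812, -300.742431640625), (85.95323181152344, 226.63087463378906), 73.77922821044922)
scene [619.7 245.8]
scene [614.7 245.5]
scene [618.4 239.5]
side [616.9 241.4]
side [614.8 235.8]
side [608.9 236.6]
head [548.1 242.3 183. ]
scene 1 1 1 [211.  31.]
scene 1 1 -1 [225.  95.]
scene 1 -1 1 [163.  49.]
scene 1 -1 -1 [178. 113.]
scene -1 1 1 [156.  29.]
scene -1 1 -1 [170.  88.]
scene -1 -1 1 [110.  45.]
scene -1 -1 -1 [125. 105.]
side 1 1 1 [511.  26.]
side 1 1 -1 [550.  71.]
side 1 -1 1 [543.  43.]
side 1 -1 -1 [582.  89.]
side -1 1 1 [435. 108.]
side -1 1 -1 [477. 150.]
side -1 -1 1 [465. 128.]
side -1 -1 -1 [507. 171.]
```

```bash
cat >> h.py <<'E'
from scipy.spatial.transform import Rotation as Ro
def axes(yaw,tilt):
    "tool y level at yaw+90, tool z leaning 'tilt' deg from down, towards +yaw direction if positive"
    a,t=np.radians([yaw,tilt]);X=np.r_[np.cos(a),np.sin(a),0];y=np.r_[-X[1],X[0],0];z=np.sin(t)*X-np.r_[0,0,np.cos(t)]
    return np.c_[np.cross(y,z),y,z]
def rel(s,p,R):
    R0=Ro.from_quat(s['tool_rot']).as_matrix()
    print('shift',(R0.T@(np.array(p)-s['tcp_pos'])).round(1),'turn',np.degrees(Ro.from_matrix(R0.T@R).as_rotvec()).round(2),'dist',np.linalg.norm(p-s['tcp_pos']).round())
E
python3 - <<'E'
from h import *;from station import sense
R=axes(-3.5,-25);H=np.array([554,245,183]);rel(sense(),H-170*R[:,2],R);print(H-170*R[:,2])
E
```

```text
shift [-471.   -47.7 -111. ] turn [  4.47  24.7  -20.52] dist 486.0
[625.71109889 240.6139613  337.0723238 ]
```

Emit:
apply_moves(commands=[1,0,0,-40,0,0,0,1,-30,-3,-80,0,2,-2,1,-65,-6,-111,1,6,-5,1,-100,-10,-111,2,10,-9,1,-140,-14,-111,3,15,-13,1,-180,-18,-111,4,20,-17,1,-220,-22,-111,4.5,24.7,-20.5,1,-260,-26,-111,4.5,24.7,-20.5,1,-300,-30,-111,4.5,24.7,-20.5,1,-340,-34,-111,4.5,24.7,-20.5,1,-380,-38,-111,4.5,24.7,-20.5,1,-420,-42,-111,4.5,24.7,-20.5,1,-450,-45,-111,4.5,24.7,-20.5,1,-471,-47.7,-111,4.5,24.7,-20.5,1,-471,-47.7,-111,4.5,24.7,-20.5,1,-471,-47.7,-111,4.5,24.7,-20.5,1,-471,-47.7,-111,4.5,24.7,-20.5,1,-471,-47.7,-111,4.5,24.7,-20.5])

```text
time_s: 1.6
tcp_pos: [623.9, 241.9, 340.4]
tool_rot: [0.029, 0.977, 0.008, -0.212]
contact_force: [-0.4, 0.3, 0.0]
width: 91.6
finger_force: 0.0
```

```bash
python3 - <<'E'
from h import *;from station import *
s=sense();print(s['time_s'],s['tcp_pos'],s['joint_pos'],Ro.from_quat(s['tool_rot']).as_matrix().round(3).tolist(),axes(-3.5,-25).round(3).tolist())
d=snapshot('wrist');np.savez('wrist0.npz',**d);cv2.imwrite('pics/w0.png',d['color'][:,:,::-1])
C['wrist']=d
H=np.array([554,245,183.]);a=np.radians(-3.5);X=np.r_[np.cos(a),np.sin(a),0];Y=np.r_[-X[1],X[0],0];k=np.radians(35)
x=np.cos(k)*X+[0,0,np.sin(k)];z=-np.sin(k)*X+[0,0,np.cos(k)]
for c in((1,1,1),(1,-1,1),(-1,1,1),(-1,-1,1),(1,1,-1),(1,-1,-1)): print(c,proj('wrist',H+35*c[0]*x+19*c[1]*Y+22*c[2]*z).round(1))
print(-d['R'].T@d['t'],d['R'][2])
E
```

```text
1.6 [623.86494565 241.9353772  340.36171572] [ 0.20252822  1.02564964  0.03606247  0.18199026  2.48585257 -1.18804723] [[-0.908, 0.059, -0.414], [0.053, 0.998, 0.028], [0.415, 0.003, -0.91]] [[-0.905, 0.061, -0.422], [0.055, 0.998, 0.026], [0.423, 0.0, -0.906]]
(1, 1, 1) [271.9 190.9]
(1, -1, 1) [236.  190.8]
(-1, 1, 1) [269.6 151. ]
(-1, -1, 1) [238.7 150.9]
(1, 1, -1) [270.2 217.7]
(1, -1, -1) [237.7 217.7]
[624.06178922 241.57648954 513.54920561] [-0.15789804  0.0127929  -0.98737255]
```

View pics/w0.png

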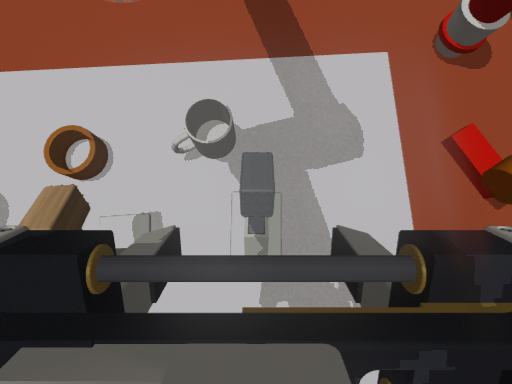

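The wrist view shows the steel head at columns 240–275, rows 152–217, with the handle and sleeve below it and the mug clear at (210,128). The head lies slightly right (+y) of where I predicted, so I'll measure its edges.

```bash
python3 - <<'E'
from h import *
d=dict(np.load('wrist0.npz'));g=cv2.cvtColor(d['color'],cv2.COLOR_RGB2GRAY).astype(float)
for r in(158,165,175,200,210):
    e=np.diff(g[r-2:r+3].mean(0));L=230+np.argmin(e[230:252]);Rr=262+np.argmax(e[262:285]);print(r,L+.5,Rr+.5,e[L].round(),e[Rr].round(), g[r,230:285:3].astype(int).tolist())
c=g[:,246:268].mean(1);print([(r,int(c[r])) for r in range(145,226,2)])
E
```

```text
158 241.5 272.5 -28.0 46.0 [137, 136, 135, 141, 92, 94, 95, 94, 93, 92, 94, 93, 93, 93, 85, 138, 135, 133, 135]
165 240.5 273.5 -41.0 28.0 [134, 135, 139, 137, 88, 95, 95, 93, 93, 92, 93, 93, 93, 93, 89, 136, 139, 137, 135]
175 239.5 273.5 -24.0 47.0 [180, 178, 139, 139, 90, 94, 95, 94, 93, 93, 94, 93, 93, 93, 90, 136, 137, 135, 140]
200 239.5 273.5 -70.0 44.0 [180, 179, 180, 180, 90, 88, 89, 90, 87, 88, 88, 88, 88, 88, 85, 138, 138, 118, 135]
210 239.5 272.5 -50.0 28.0 [180, 179, 180, 180, 89, 89, 87, 88, 86, 89, 88, 87, 85, 88, 84, 138, 139, 118, 138]
[(145, 134), (147, 134), (149, 135), (151, 134), (153, 94), (155, 93), (157, 93), (159, 93), (161, 93), (163, 93), (165, 93), (167, 93), (169, 93), (171, 93), (173, 93), (175, 93), (177, 93), (179, 93), (181, 93), (183, 93), (185, 94), (187, 94), (189, 102), (191, 102), (193, 87), (195, 86), (197, 88), (199, 88), (201, 87), (203, 86), (205, 86), (207, 88), (209, 87), (211, 87), (213, 85), (215, 87), (217, 96), (219, 98), (221, 98), (223, 98), (225, 99)]
```

```bash
python3 - <<'E'
from h import *;from station import sense
R=axes(-3.5,-25);H=np.array([554,247.5,183]);rel(sense(),H-50*R[:,2],R)
E
```

```text
shift [ -2.1   1.1 122.4] turn [0.13 0.5  0.17] dist 122.0
```

Emit:
apply_moves(commands=[1,-1,1,30,0,0.5,0.2,1,-2,1,60,0,0.5,0.2,1,-2,1,90,0,0.5,0.2,1,-2,1,115,0,0.5,0.2,1,-2,1,122,0,0.5,0.2,1,-2,1,122,0,0.5,0.2,1,-2,1,122,0,0.5,0.2])

```text
time_s: 2.23
tcp_pos: [575.7, 245.7, 229.0]
tool_rot: [0.031, 0.976, 0.008, -0.217]
contact_force: [0.2, 0.1, 0.9]
width: 91.3
finger_force: 0.0
```

```bash
python3 - <<'E'
from h import *;from station import *
R=axes(-3.5,-25);H=np.array([554,247.5,183]);s=sense();print(s['tcp_pos'],H-50*R[:,2],s['joint_pos'].round(2));rel(s,H+16*R[:,2],R)
d=snapshot('wrist');cv2.imwrite('pics/w1.png',d['color'][:,:,::-1])
E
```

```text
[575.66826133 245.66061499 228.96786813] [575.09149967 246.20998862 228.31538935] [ 0.22  0.81  0.79  0.13  1.97 -1.26]
shift [ 0.2  0.4 66.9] turn [ 0.14 -0.04 -0.07] dist 67.0
```

View pics/w1.png

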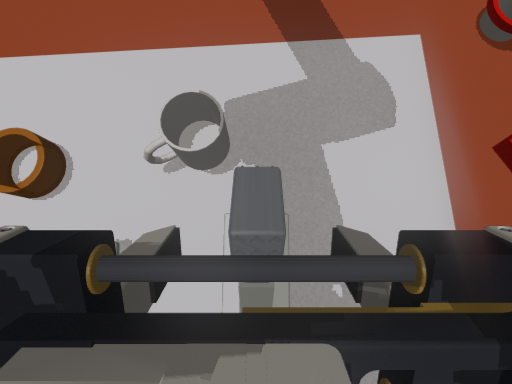

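The head, at columns 231–285, sits centred between the fingers at 181 and 331. I'll descend and grip.

Emit:
apply_moves(commands=[1,0,0.5,25,0,0,0,1,0,0.5,45,0,0,0,1,0,0.5,60,0,0,0,1,0,0.5,67,0,0,0,1,0,0.5,67,0,0,0,1,0,0.5,67,0,0,0])

```text
time_s: 2.78
tcp_pos: [548.0, 247.3, 166.8]
tool_rot: [0.031, 0.975, 0.008, -0.218]
contact_force: [0.5, -0.1, -0.4]
width: 92.0
finger_force: 0.0
```

Emit:
apply_moves(commands=[0.35,0,0,0,0,0,0,0.35,0,0,0,0,0,0,0.35,0,0,0,0,0,0,0.35,0,0,0,0,0,0,0.35,0,0,0,0,0,0,0.35,0,0,0,0,0,0,0.35,0,0,0,0,0,0,0.35,0,0,0,0,0,0,0.35,0,0,0,0,0,0,0.35,0,0,0,0,0,0], grip_force=15)

```text
time_s: 3.62
tcp_pos: [546.2, 247.1, 165.0]
tool_rot: [0.031, 0.975, 0.007, -0.22]
contact_force: [0.2, 1.2, -0.7]
width: 37.7
finger_force: 15.0
```

Emit:
apply_moves(commands=[0.1,0,0,0,0,0,0,0.1,0,0,0,0,0,0,0.1,0,0,0,0,0,0,0.1,0,0,0,0,0,0], grip_force=58)

```text
time_s: 3.95
tcp_pos: [546.3, 247.1, 165.0]
tool_rot: [0.031, 0.975, 0.007, -0.22]
contact_force: [-1.1, 2.0, 0.2]
width: 37.7
finger_force: 58.0
```

```bash
python3 - <<'E'
from h import *;from station import *
s=sense();print(s['tcp_pos'],s['contact_force'],s['moment'],s['width'],s['finger_force'],s['joint_pos'].round(2))
R0=Ro.from_quat(s['tool_rot']).as_matrix()
z=axes(-3.5,35)[:,2]   # handle direction head->butt
for y in(-3,-3.5,-4.5): print('pull 100 in tool axes',(R0.T@(-100*axes(y,35)[:,2])).round(1))
E
```

```text
[546.27012905 247.09623048 165.00784261] [-1.05334082  2.02429692  0.20544091] [ 0.47770982 -0.21795087  0.02137313] 37.703233496982406 57.96358108520508 [ 0.23  0.79  1.    0.13  1.78 -1.28]
pull 100 in tool axes [ 87.   -0.7 -49.4]
pull 100 in tool axes [ 87.   -0.2 -49.4]
pull 100 in tool axes [ 87.    0.8 -49.4]
```

Emit:
apply_moves(commands=[0.1,4.35,0,-2.5,0,0,0,0.1,8.7,0,-4.95,0,0,0,0.1,13,0,-7.4,0,0,0,0.1,17.4,0,-9.9,0,0,0,0.1,21.75,0,-12.35,0,0,0,0.1,26.1,0,-14.8,0,0,0,0.1,26.1,0,-14.8,0,0,0,0.1,26.1,0,-14.8,0,0,0])

```text
time_s: 4.62
tcp_pos: [528.8, 248.0, 190.1]
tool_rot: [0.032, 0.975, 0.007, -0.22]
contact_force: [0.5, 2.2, -3.9]
width: 37.9
finger_force: 58.0
```

Emit:
apply_moves(commands=[0.1,7,0,-4,0,0,0,0.1,14,0,-7.95,0,0,0,0.1,21,0,-11.9,0,0,0,0.1,28,0,-15.9,0,0,0,0.1,35,0,-19.9,0,0,0,0.1,42,0,-23.8,0,0,0,0.1,49,0,-27.8,0,0,0,0.1,56,0,-31.8,0,0,0,0.1,63,0,-35.8,0,0,0,0.1,70,0,-39.7,0,0,0,0.1,77,0,-43.7,0,0,0,0.1,84,0,-47.7,0,0,0,0.1,91,0,-51.7,0,0,0,0.1,96,0,-54.5,0,0,0,0.1,96,0,-54.5,0,0,0,0.1,96,0,-54.5,0,0,0])

```text
time_s: 5.95
tcp_pos: [465.9, 252.1, 280.2]
tool_rot: [0.032, 0.975, 0.007, -0.22]
contact_force: [0.1, -1.0, -4.6]
width: 37.7
finger_force: 58.0
```

```bash
python3 - <<'E'
from h import *;from station import *
s=sense();print(s['tcp_pos'],s['contact_force'],s['moment'],s['width'],s['joint_pos'].round(2))
R0=Ro.from_quat(s['tool_rot']).as_matrix()
# next: up 130 mm, towards robot 0, still; then turn
print('up100 in tool',(R0.T@[0,0,100]).round(1))
a=cv2.cvtColor(snapshot('side')['color'],4);b=cv2.cvtColor(snapshot('scene')['color'],4)
cv2.imwrite('pics/p1.png',np.hstack([a[:,:400],b[:,100:500]]))
rel(s,np.array([460,250,330.]),axes(-3.5,30))
E
```

```text
[465.94201812 252.1491548  280.23304111] [ 0.05634078 -0.95515387 -4.59581458] [-0.02692297 -0.50161855 -0.02776549] 37.687679649554276 [ 0.27  0.57  1.1   0.15  1.89 -1.22]
up100 in tool [ 42.9  -0.  -90.3]
shift [ 26.6  -2.5 -42.5] turn [-2.000e-02 -5.539e+01 -2.100e-01] dist 50.0
```

View pics/p1.png

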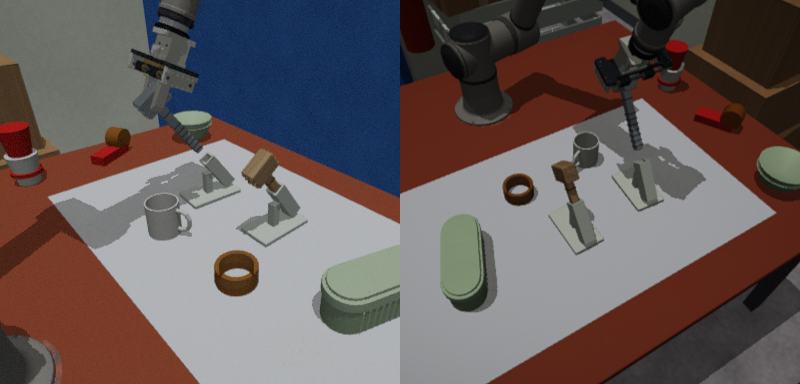

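Emit:
apply_moves(commands=[0.1,10,0,-22,0,0,0,0.1,22,0,-45,0,0,0,0.1,33,0,-68,0,-3,0,0.1,43,0,-90,0,-8,0,0.1,43,0,-90,0,-13,0,0.1,43,0,-90,0,-18,0,0.1,43,0,-90,0,-23,0,0.1,43,0,-90,0,-28,0,0.1,43,0,-90,0,-33,0,0.1,43,0,-90,0,-38,0,0.1,43,0,-90,0,-43,0,0.1,43,0,-90,0,-48,0,0.1,43,0,-90,0,-52,0,0.1,43,0,-90,0,-55.4,0,0.1,43,0,-90,0,-55.4,0,0.1,43,0,-90,0,-55.4,0])

```text
time_s: 7.38
tcp_pos: [464.7, 252.1, 378.9]
tool_rot: [0.031, 0.966, -0.009, 0.257]
contact_force: [0.4, -0.1, -4.7]
width: 37.4
finger_force: 58.0
```

```bash
python3 - <<'E'
from h import *;from station import *
s=sense();print(s['tcp_pos'],s['contact_force'],s['moment'],s['width'],s['joint_pos'].round(2))
# target: mid over box, head towards robot, grasp point ~ 16 mm behind TCP is head centre
R=axes(-18.4,30);X=np.r_[np.cos(np.radians(18.4)),-np.sin(np.radians(18.4)),0]
T=np.array([601,-297,190])-85*X+16*R[:,2];print('final tcp',T)
rel(s,T+[0,0,170],R)
E
```

```text
[464.67308256 252.13933893 378.94744165] [ 0.42099325 -0.10595927 -4.68432807] [0.05524828 0.72851978 0.04368892] 37.39129395608778 [ 0.52  0.04  1.6  -0.32  1.08 -0.9 ]
final tcp [ 527.9365471  -272.69502416  176.14359354]
shift [ -67.4 -519.7   77.1] turn [ 7.27 -0.22 12.81] dist 530.0
```

Emit:
apply_moves(commands=[0.1,-1,-8,1,0,0,0,0.1,-3,-24,4,0.3,0,0.5,0.1,-6,-48,7,0.7,0,1.2,0.1,-10,-80,12,1.1,0,2,0.1,-15,-115,17,1.6,0,2.8,0.1,-19,-150,22,2.1,0,3.7,0.1,-24,-185,27,2.6,0,4.6,0.1,-29,-220,33,3.1,0,5.4,0.1,-33,-255,38,3.6,0,6.3,0.1,-38,-290,43,4.1,0,7.2,0.1,-42,-325,48,4.5,-0.1,8,0.1,-47,-360,53,5,-0.1,8.9,0.1,-51,-395,59,5.5,-0.1,9.7,0.1,-56,-430,64,6,-0.1,10.6,0.1,-60,-465,69,6.5,-0.2,11.5,0.1,-64,-495,73,6.9,-0.2,12.2,0.1,-66,-512,76,7.2,-0.2,12.6,0.1,-67.4,-519.7,77,7.3,-0.2,12.8,0.1,-67.4,-519.7,77,7.3,-0.2,12.8,0.1,-67.4,-519.7,77,7.3,-0.2,12.8])

```text
time_s: 9.05
tcp_pos: [528.6, -272.5, 346.6]
tool_rot: [0.155, 0.953, -0.041, 0.256]
contact_force: [0.2, 0.7, -3.7]
width: 37.9
finger_force: 58.0
```

```bash
python3 - <<'E'
from h import *;from station import *
s=sense();print(s['tcp_pos'],s['contact_force'],s['moment'],s['width'],s['joint_pos'].round(2))
rel(s,np.array([528,-272.7,206]),axes(-18.4,30))
E
```

```text
[ 528.64167658 -272.46097923  346.58869512] [ 0.19665123  0.65298397 -3.72551382] [0.29277614 0.71841902 0.08150046] 37.861045602323856 [-0.71  0.12  1.6   0.24  0.94 -2.05]
shift [ 71.   -0.7 121.4] turn [ 0.09  0.1  -0.09] dist 141.0
```

Next I'll lower to 30 mm above the final height and measure there.

Emit:
apply_moves(commands=[0.1,5,0,9,0,0,0,0.1,13,0,22,0,0,0,0.1,22,0,38,0,0,0,0.1,32,0,55,0,0,0,0.1,42,0,72,0,0,0,0.1,52,0,89,0,0,0,0.1,61,-0.5,105,0,0,0,0.1,68,-0.7,117,0,0,0,0.1,71,-0.7,121,0,0,0,0.1,71,-0.7,121,0,0,0,0.1,71,-0.7,121,0,0,0])

```text
time_s: 9.97
tcp_pos: [528.7, -272.4, 207.7]
tool_rot: [0.154, 0.953, -0.041, 0.258]
contact_force: [-0.5, -0.6, -3.8]
width: 37.5
finger_force: 58.0
```

```bash
python3 - <<'E'
from h import *;from station import *
s=sense();print(s['tcp_pos'],s['contact_force'],s['width'],s['joint_pos'].round(2))
L=[]
for n in('scene','side'):
    d=snapshot(n);np.savez(f'{n}2.npz',**d);im=cv2.cvtColor(d['color'],4)
    x,y=(90,190) if n=='scene' else (250,150)
    L.append(cv2.resize(im[y:y+194,x:x+200],(400,388),interpolation=cv2.INTER_CUBIC) if 0 else cv2.resize(im[y:y+190,x:x+200],(400,380),interpolation=cv2.INTER_CUBIC))
cv2.imwrite('pics/p2.png',np.hstack(L))
E
```

```text
[ 528.68606113 -272.43196311  207.65142819] [-0.48583869 -0.64652591 -3.77427908] 37.534690368127755 [-0.71  0.25  1.85  0.36  0.58 -2.21]
```

View pics/p2.png

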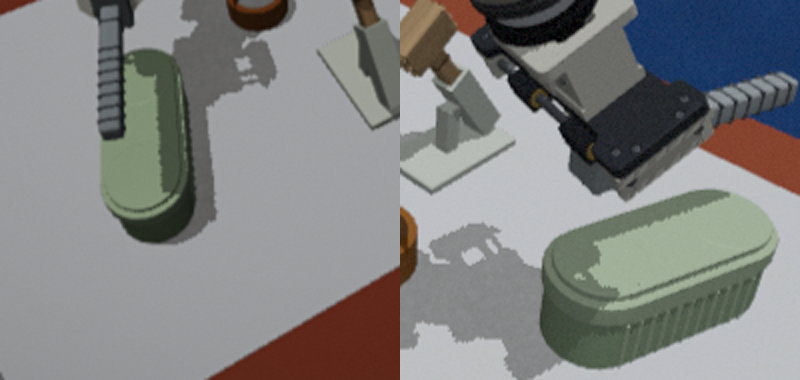

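The handle runs parallel to the box and above it. The butt is near (112,131) in the left half and (790,86) in the right half. I'll lower the last 31 mm and then take a precise measurement.

Emit:
apply_moves(commands=[0.1,3,0,5,0,0,0,0.1,8,0,13,0,0,0,0.1,13,0,22,0,0,0,0.1,15.5,0,27,0,0,0,0.1,15.5,0,27,0,0,0,0.1,15.5,0,27,0,0,0])

```text
time_s: 10.57
tcp_pos: [528.2, -273.0, 174.9]
tool_rot: [0.155, 0.953, -0.041, 0.257]
contact_force: [0.7, 0.2, -4.6]
width: 37.5
finger_force: 58.0
```

```bash
python3 - <<'E'
from h import *;from station import *
s=sense();print(s['tcp_pos'],s['contact_force'],s['width'],s['joint_pos'].round(2))
L=[]
for n,x,y,w,h in(('scene',125,190,60,90),('side',385,170,80,90)):
    d=snapshot(n);np.savez(f'{n}3.npz',**d);im=cv2.cvtColor(d['color'],4)
    L.append(cv2.resize(im[y:y+h,x:x+w],None,fx=5,fy=5,interpolation=cv2.INTER_CUBIC))
cv2.imwrite('pics/p3.png',np.hstack(L))
E
```

```text
[ 528.19015027 -273.00725219  174.94976744] [ 0.69665047  0.15375189 -4.57529746] 37.463784531396286 [-0.71  0.3   1.89  0.41  0.5  -2.28]
```

View pics/p3.png

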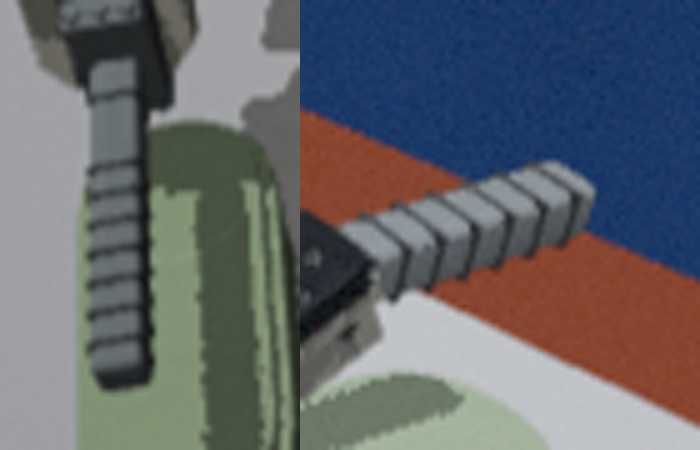

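```bash
python3 - <<'E'
from h import *
A=lambda x,y:((x+.5)/5-.5+125,(y+.5)/5-.5+190);B=lambda x,y:((x-300+.5)/5-.5+385,(y+.5)/5-.5+170)
def line(s0,s1,d0,d1):
    n1=np.cross(ray('scene',A(*s0))[1],ray('scene',A(*s1))[1]);n2=np.cross(ray('side',B(*d0))[1],ray('side',B(*d1))[1])
    v=np.cross(n1,n2);v/=np.linalg.norm(v);v*=np.sign(v[0]);return np.degrees([np.arctan2(v[1],v[0]),np.arcsin(v[2])]).round(1)
print('+y edge yaw,pitch',line((136,65),(139,372),(340,228),(550,163)))
print('+y butt',cross(A(139,372),B(552,162)));print('-y butt',cross(A(94,372),B(590,195)))
s0=np.array([528.2,-273,175]);R=axes(-18.4,30)
from station import sense
R0=Ro.from_quat(sense()['tool_rot']).as_matrix();print('tool yaw/tilt',np.degrees([np.arctan2(R0[0,1],R0[1,1])*-1,np.arccos(-R0[2,2])]))
H=s0-16*R0[:,2];X=np.r_[np.cos(np.radians(18.4)),-np.sin(np.radians(18.4)),0];print('expected head,mid,butt',H,H+85*X,H+187*X)
E
```

```text
+y edge yaw,pitch [-18.6   1.6]
+y butt (array([ 699.81760815, -319.33542207,  201.58211877]), np.float64(2.117575713751791))
-y butt (array([ 690.36671181, -336.30528442,  200.78255074]), np.float64(0.16924704425914378))
tool yaw/tilt [-18.45264191  30.21374438]
expected head,mid,butt [ 520.55741584 -270.46627709  188.82646577] [ 601.21187683 -297.29644523  188.82646577] [ 697.99723002 -329.492647    188.82646577]
```

```bash
python3 -c "
from station import *
s=sense();print(s['joint_velocities'].round(3));print(close_job())"
```

```text
[ 0.    -0.005 -0.003 -0.    -0.001 -0.001]
the job is handed in; nothing more can be done
None
```

The job is handed in: the steel mallet is held still and level (within about 1.6°), lined up with the box at about -18.5°, and centred over it with the handle axis about 99 mm above the lid; nothing else was disturbed as far as the pictures show.

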